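# Pack the dig's three fossils into the specimen tray

## Task

Pack the three dark brown fossils (toe bone, claw, vertebra) into the black specimen tray: lay each one, right way up, in the middle of the foam pad that shows its outline and lengthwise along that outline (either end first), setting it down rather than dropping it. Leave the pale plaster copies where they lie. When all three are packed, slide the orange divider along the tray's bar until it is in line with the red mark on the opposite rim, and let go.

Things in the scene. Friction and masses are not known exactly. Their poses are not given: they have to be found in the camera images.
- toe_bone: Dark brown fossil toe bone, loose on the table, about 60 g: 72 mm long along its x, 26 mm high; a shaft 18 mm wide (along y) over the middle 40 mm, its sides between 4 and 22 mm up, and knuckles 26 mm wide at both ends. Origin: centre of the underside. Grip across the shaft above the origin.
- claw_bone: Dark brown fossil claw, loose on the table, about 50 g: 72 mm long along its x from blunt root (-x end) to curved point (+x end); the root half, x = -34 to -2 mm, is 24 mm wide (y) and 24 mm high with upright sides, the point is lower and thinner. Origin: on the underside at mid-length. Grip across the root, 12 mm from the origin toward -x (near the centre of mass).
- vertebra: Dark brown fossil vertebra, loose, standing on its flat end, about 80 g: an upright drum 40 mm across and 26 mm high with two thin spurs sticking out along its x and -x, 64 mm over their tips. Origin: centre of the underside. Grip across the drum along its y, clear of the spurs.
- toe_cast: Pale cream plaster copy of the toe bone, same shape and size; leave it alone.
- claw_cast: Pale cream plaster copy of the claw, same shape and size; leave it alone.
- toe_pad: Light blue foam pad 86 mm (x) by 66 mm (y), 4 mm thick, fixed on the floor of the black tray, upper face 8 mm over the table. Origin: centre of its underside. It shows the dark outline of the toe bone (a bar with knobbed ends along x). The three pads lie in a row, 85 mm between centres along their y, in any order.
- claw_pad: Yellow foam pad 86 mm (x) by 66 mm (y), 4 mm thick, fixed on the floor of the black tray, upper face 8 mm over the table. Origin: centre of its underside. It shows the dark outline of the claw, lengthwise along x. The tray is 130 mm (x) by 390 mm (y); its walls are 30 mm high, the long ones 60 mm from the pads' centres.
- vertebra_pad: Pale green foam pad 86 mm (x) by 66 mm (y), 4 mm thick, fixed on the floor of the black tray, upper face 8 mm over the table. Origin: centre of its underside. It shows the dark outline of the vertebra (a disc with two spurs along x).
- divider: Orange divider on a collar sliding (1.5 N friction; stays put) along its y on a bar over the tray's near wall; starts near the tray's +y end, 20 to 80 mm from the mark. Origin: collar's middle, on the bar's axis, 42 mm over the table. Its grip block, 24 mm (y) by 20 mm (x), stands 6 to 40 mm above the origin: pinch along y. At y = 0 a 4 mm plate crosses the tray. Bar 10 mm thick, posts 46 mm high.
- mark: Red clip, 6 mm wide along its y and 10 mm high, fixed on the tray's far rim, 30 mm over the table. Origin: centre of its underside. Its axes are parallel to those of the tray, the pads and the divider. The divider is set when its y in the mark's frame is zero.
Things that resemble listed ones, but are neither listed nor needed, are in the scene too. Leave any blue or yellow look-alike of the claw_bone alone.

How it is judged:
On the way, in this order (a step that is already met when the one before it is completed fails the run):
1. all three fossils lie on their own pads, let go and at rest (horizontal distance between toe_bone and toe_pad below 0.015 m and z of toe_bone in the frame of toe_pad below 0.01 m and angle between each of toe_bone, claw_bone, vertebra's own z axis and vertical below 0.2 rad and angle between the x axis of toe_bone and the x axis of toe_pad, either way round below 0.4 rad and horizontal distance between claw_bone and claw_pad below 0.015 m and z of claw_bone in the frame of claw_pad below 0.01 m and angle between the x axis of claw_bone and the x axis of claw_pad, either way round below 0.4 rad and horizontal distance between vertebra and vertebra_pad below 0.015 m and z of vertebra in the frame of vertebra_pad below 0.01 m and angle between the x axis of vertebra and the x axis of vertebra_pad, either way round below 0.4 rad and linear speed of each of toe_bone, claw_bone, vertebra below 0.02 m/s and contact force between the fingers and toe_bone below 0.1 N and contact force between the fingers and claw_bone below 0.1 N and contact force between the fingers and vertebra below 0.1 N), for 0.2 s.
2. then the divider stands in line with the red mark (y of divider in the frame of mark between -0.008 and 0.008 m), for 0.2 s.
At the end, for the whole second after the job is handed in: Each fossil at rest within 15 mm of its own pad's centre, flat on it (under 10 mm above the pad's underside, tilt under 0.2 rad), lengthwise within 0.4 rad either way round; divider within 8 mm of the mark along the bar; plaster copies within 20 mm of their starts (all of step 2 and horizontal distance between toe_bone and toe_pad below 0.015 m and z of toe_bone in the frame of toe_pad below 0.01 m and angle between each of toe_bone, claw_bone, vertebra's own z axis and vertical below 0.2 rad and angle between the x axis of toe_bone and the x axis of toe_pad, either way round below 0.4 rad and horizontal distance between claw_bone and claw_pad below 0.015 m and z of claw_bone in the frame of claw_pad below 0.01 m and angle between the x axis of claw_bone and the x axis of claw_pad, either way round below 0.4 rad and horizontal distance between vertebra and vertebra_pad below 0.015 m and z of vertebra in the frame of vertebra_pad below 0.01 m and angle between the x axis of vertebra and the x axis of vertebra_pad, either way round below 0.4 rad and linear speed of each of toe_bone, claw_bone, vertebra below 0.02 m/s and linear speed of divider below 0.01 m/s and distance of each of toe_cast, claw_cast from where it was at the start of the episode below 0.02 m); the robot touches nothing.
It fails at once if a plaster copy is moved more than 20 mm (distance of any of toe_cast, claw_cast from where it was at the start of the episode above 0.02 m).
It fails at once if a fossil is dropped (falls free faster than 0.7 m/s, a drop of some 25 mm) ((contact force between the fingers and toe_bone below 0.05 N and linear speed of toe_bone above 0.7 m/s) or (contact force between the fingers and claw_bone below 0.05 N and linear speed of claw_bone above 0.7 m/s) or (contact force between the fingers and vertebra below 0.05 N and linear speed of vertebra above 0.7 m/s)).
It also fails if it takes over 88 s, if anything falls off the work surface, if the arm or the gripper's body presses on something with over 40 N, if the wrist force passes 120 N, or if a joint passes its speed limit or range.

## Robot

A 6-joint arm with a two-finger parallel gripper is mounted at the origin on the work surface. World frame = base frame: x ahead of the robot, y to its left, z up, the work surface at z = 0. Lengths are in m, angles in rad, forces in N, time in s.
With the tool pointing down it reaches from about 0.375 to 0.975 m from the base axis. Payload 3.8 kg.
Tool frame: the origin (TCP) lies at the very end of the fingers, on their centre line; the grasp point (between the pads) lies 19 mm behind it; z points along the fingers, y is the line along which they close (so a half turn about z gives the same grasp; the last joint's range is limited). The gripper opens to 85 mm and grips with 20 to 120 N. Pads are 22 mm wide; open, the fingers measure 114 mm over their backs; the gripper's body (76 mm by 85 mm) begins 54 mm behind the grasp point. The pads swing forward as they close: fully open they stand 13 mm farther back than shut.
Start: joints at [-1.354, 0.264, 1.604, -0, 1.274, -0.037], TCP at [0.169, -0.653, 0.231] pointing down, gripper open.
Joint ranges: [-2.63, 2.63], [-0.94, 2.18], [0.31, 2.57], [-1.31, 4.45], [0, 2.66], [-2.55, 2.55]. Speed limits (rad/s): [2.57, 2.57, 3.14, 3.14, 3.14, 3.14].

## Interface

Orientations are given as a unit quaternion [w, x, y, z].
In Python, from cell import monitor, viewer, arm gives the robot as it stands.
- The arm moves only by the tool carry_out, never from a script. Its argument "plan" is a list of rows, each an object of numbers: "x", "y", "z": the shift along the tool's x, y, z as a fraction of full scale; "rx", "ry", "rz": the turn, a rotation vector about the tool's x, y, z as a fraction of full scale; "fingers": the finger opening in mm, from 0 to 85.4. In form: [{"x": .., "y": .., "z": .., "rx": .., "ry": .., "rz": .., "fingers": ..}, ...]. A call has 1 to 8 rows; each row shifts and turns the commanded pose from where the row before left it, along the tool's axes as they then stand; what a row does not reach is not made up. Full scale, the value 1, is 0.2 m for a shift and 45 degrees for a turn. A row lasts 1/8 s, in which the tool goes at most 62.5 mm and 10.7 degrees, less where a joint would pass 70% of its speed; a pose out of reach is approached as far as the arm can. A call with a number of a shift or a turn outside -1 to 1 is refused whole. A call with a gripper value outside its range is refused whole. The fingers move at their own pace and stop on an object; "force" is the grip in N (left out, the last holds). Time passes only in rows, so rows that do not move let the fingers close. It gives the time, the measured TCP pose, the force, the opening and the grip force at its end, in the units of the state.
- monitor.get_obs(): the state, without advancing time (a new reading comes with each control period).
- viewer.camera(name): name is "scene" or "side" or "wrist"; returns the picture (480x640x3 uint8, blue, green, red); there is no depth.
- viewer.camera_params(name): a dict with "camera_matrix" (3x3 intrinsics, pixels), "world_from_camera" (4x4, takes a point from camera to world coordinates). Camera axes: x right, y down, z forward; pixel columns grow to the right and rows downward; lengths in m; the calibration is good to about 2 mm. A picture is of the moment at which its call begins: read the wrist's pose just before it. camera_params takes no time and is no camera call; for the wrist camera it gives the pose at the moment of the call.
- arm.finish_job(): hands the job in; it is judged then, once.
The state is a dict: "t": time; "joint_positions": joint angles; "qvel": joint speeds; "tau": joint torques, N m; "tool_pos": TCP position; "tool_rot": TCP orientation; "force": force on the tool from outside, world axes, zero at the start; "moment": the same for the moment, N m; "opening": finger opening in m; "grip_force": force on a finger pad.
Only numpy, scipy, OpenCV 4.12 (cv2) and the standard library are available. Lean on these libraries where they do the work, as an engineer would, in place of code of your own. Each camera call takes 0.05 s, during which the arm holds its last target. There are 200 camera calls.

## Working session

There is one attempt and no reset: what is moved stays moved. The work goes in short steps, Python scripts to look and compute and a tool call to move; the robot and the scene stay as the last step left them, time stands still between calls to the robot, and variables do not carry over. Pictures are saved under pics/ and viewed, at most 14 in all, crops included, and the job is handed in when it is done.

Besides the shell and the picture viewer there is one more tool, called after "Call:" as name([rows], argument=value, ...), one row to a line, values as JSON. carry_out: Moves the arm, as the interface text tells. Its arguments: {"type":"object","properties":{"plan":{"type":"array","items":{"type":"object","properties":{"x":{"type":"number","minimum":-1,"maximum":1},"y":{"type":"number","minimum":-1,"maximum":1},"z":{"type":"number","minimum":-1,"maximum":1},"rx":{"type":"number","minimum":-1,"maximum":1},"ry":{"type":"number","minimum":-1,"maximum":1},"rz":{"type":"number","minimum":-1,"maximum":1},"fingers":{"type":"number"}}}},"force":{"type":"number"}},"required":["plan"]}

```bash
mkdir -p pics; ls; python3 - <<'E'
from cell import monitor, viewer, arm
import cv2,numpy as np
o=monitor.get_obs();print(o['t'],o['tool_pos'],o['tool_rot'],o['opening'])
for n in ["scene","side","wrist"]:
    p=viewer.camera_params(n);np.savez(f'pics/{n}0.npz',**p);print(n,np.round(p['camera_matrix'],1).tolist(),np.round(p['world_from_camera'],3).tolist())
    cv2.imwrite(f'pics/{n}0.png',viewer.camera(n))
E
```

```text
pics
0.0 [ 0.16933921 -0.65266813  0.22994866] [-1.11061915e-03  9.91958404e-01  1.26559396e-01 -1.01731967e-04] 0.08554592336338239
scene [[510.2, 0.0, 323.6], [0.0, 510.2, 243.9], [0.0, 0.0, 1.0]] [[0.028, 0.859, -0.511, 0.959], [1.0, -0.026, 0.01, -0.007], [-0.005, -0.511, -0.859, 0.875], [0.0, 0.0, 0.0, 1.0]]
side [[500.6, 0.0, 321.4], [0.0, 500.6, 249.4], [0.0, 0.0, 1.0]] [[-0.948, -0.172, 0.267, 0.155], [-0.317, 0.567, -0.76, 0.874], [-0.021, -0.805, -0.592, 0.763], [0.0, 0.0, 0.0, 1.0]]
wrist [[375.7, 0.0, 313.6], [0.0, 375.7, 242.6], [0.0, 0.0, 1.0]] [[0.25, -0.92, -0.301, 0.246], [-0.968, -0.238, -0.077, -0.633], [-0.0, 0.31, -0.951, 0.374], [0.0, 0.0, 0.0, 1.0]]
```

View pics/scene0.png

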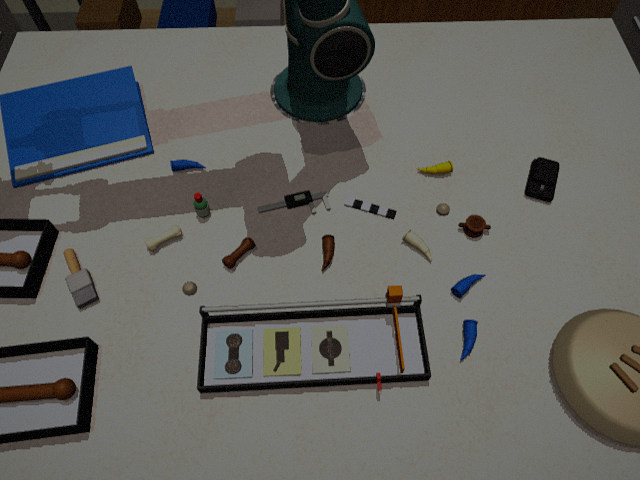

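View pics/side0.png

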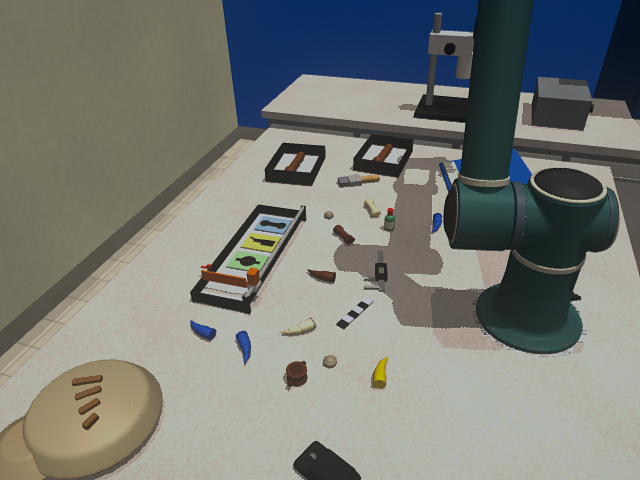

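```bash
cat > h.py <<'E'
import cv2,numpy as np
from scipy.spatial.transform import Rotation as R
def H(p,z):  # world(x,y,1) on plane z -> pixel
    K=p['camera_matrix'];T=np.linalg.inv(p['world_from_camera'])
    P=K@T[:3];return np.c_[P[:,0],P[:,1],P[:,2]*z+P[:,3]]
def w(p,u,v,z):
    q=np.linalg.solve(H(p,z),[u,v,1]);return q[:2]/q[2]
def rect(img,p,z,x0,x1,y0,y1,s):  # s px per m; col=y,row=x
    A=np.array([[0,1/s,x0],[1/s,0,y0],[0,0,1]])
    return cv2.warpPerspective(img,H(p,z)@A,(int((y1-y0)*s),int((x1-x0)*s)),flags=cv2.INTER_CUBIC|cv2.WARP_INVERSE_MAP)
E
python3 - <<'E'
from h import *
for n in ['scene','side']:
    p=dict(np.load(f'pics/{n}0.npz'));im=cv2.imread(f'pics/{n}0.png')
    a=rect(im,p,.013,.42,.62,-.2,.36,1400);b=rect(im,p,.008,.60,.80,-.2,.36,1400)
    cv2.imwrite(f'pics/r_{n}.png',np.vstack([a,b])); print(a.shape)
    big=rect(im,p,.013,.42,.62,-.2,.36,2000)
    hsv=cv2.cvtColor(big,cv2.COLOR_BGR2HSV)
    m=((hsv[...,2]<130)&(hsv[...,1]>100)&((hsv[...,0]<20)|(hsv[...,0]>172))).astype('uint8')
    m=cv2.morphologyEx(m,cv2.MORPH_OPEN,np.ones((5,5)))
    k,l,s,c=cv2.connectedComponentsWithStats(m)
    for i in range(1,k):
        if s[i,4]>1500:
            pts=np.argwhere(l==i)/2000+[.42,-.2]
            mu=pts.mean(0);e,v=np.linalg.eigh(np.cov((pts-mu).T));ax=v[:,1]
            pr=(pts-mu)@v; mid=mu+v@((pr.max(0)+pr.min(0))/2)
            print(n,s[i,4],'mean',mu.round(4),'mid',mid.round(4),'ang',np.degrees(np.arctan2(ax[1],ax[0])).round(1),'ext',np.ptp(pr,0).round(4))
E
```

```text
(280, 784, 3)
scene 2134 mean [0.4281 0.3015] mid [0.4294 0.3025] ang 92.0 ext [0.0201 0.0396]
scene 5059 mean [0.4581 0.0104] mid [0.4632 0.01  ] ang 174.4 ext [0.0232 0.0763]
scene 6164 mean [ 0.4594 -0.1634] mid [ 0.4594 -0.1634] ang 139.3 ext [0.0276 0.0758]
scene 3824 mean [0.5578 0.1307] mid [0.5578 0.1305] ang 160.2 ext [0.0304 0.0421]
(280, 784, 3)
side 4142 mean [ 0.4652 -0.1786] mid [ 0.4633 -0.1784] ang 141.9 ext [0.0226 0.0719]
side 3892 mean [0.458  0.0028] mid [0.4622 0.0027] ang -179.6 ext [0.024  0.0536]
side 4031 mean [0.6087 0.071 ] mid [0.6075 0.0692] ang 90.6 ext [0.0247 0.0645]
```

View pics/r_scene.png

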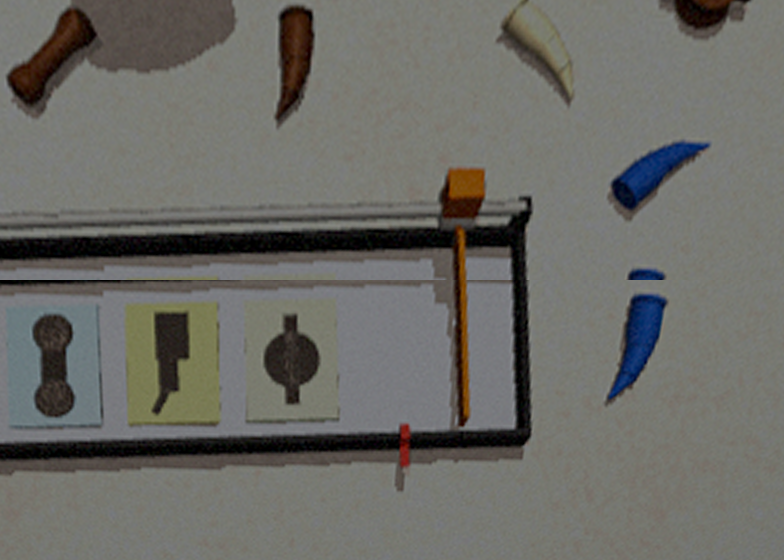

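View pics/r_side.png

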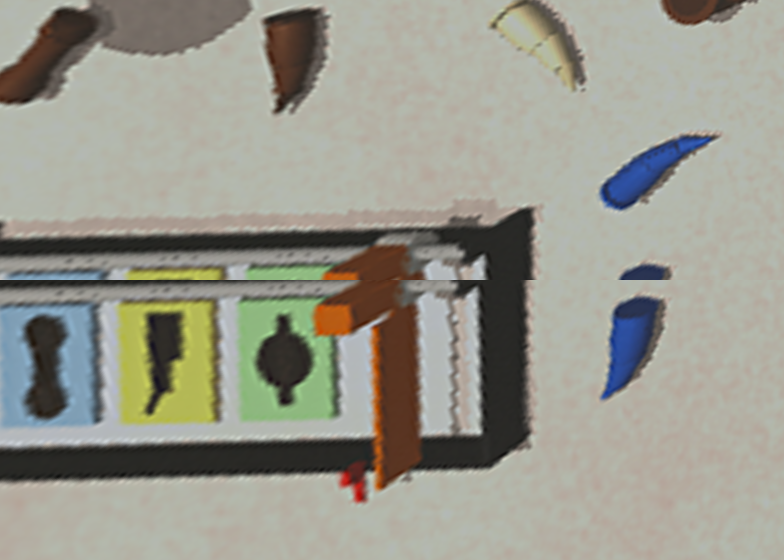

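The rectified views show the toe bone at left, the claw at about (295,60), the vertebra cut off at top right, and the blue, yellow and green pads at rows 300–425. The two cameras differ by about 6 mm in y, so I'll measure with the wrist camera from above.

Call:
carry_out([
  {"rz": 0.16},
  {"rz": 0.16},
  {"x": 0.158,"y": -0.251},
  {"x": 0.158,"y": -0.251},
  {"x": 0.158,"y": -0.251},
  {"x": 0.158,"y": -0.251},
  {"x": 0.158,"y": -0.251},
  {"x": 0.158,"y": -0.251},
])

```text
validation failed for argument at $.pl...
```

Call:
carry_out([
  {"x": 0.158,"y": -0.251},
  {"x": 0.158,"y": -0.251},
  {"x": 0.158,"y": -0.251},
  {"x": 0.158,"y": -0.251},
  {"x": 0.158,"y": -0.251},
  {"x": 0.158,"y": -0.251},
  {"x": 0.158,"y": -0.251},
  {},
])

```text
validation failed for argument at $.pl...
```

```bash
cat >> h.py <<'E'
def shot(name,n='wrist'):
    from cell import monitor,viewer
    o=monitor.get_obs();p=viewer.camera_params(n);im=viewer.camera(n)
    cv2.imwrite(f'pics/{name}.png',im);np.savez(f'pics/{name}.npz',**p)
    X=R.from_quat(np.roll(o['tool_rot'],-1)).as_matrix()
    print('t',o['t'],'tcp',o['tool_pos'].round(4) if hasattr(o['tool_pos'],'round') else o['tool_pos'],'yaw',np.degrees(np.arctan2(X[1,0],X[0,0])).round(2),'zax',X[:,2].round(4),'open',o['opening'])
    return im,p
def go(x,y,z,yaw):  # total shift in tool axes (fractions) from now, rotation done last
    from cell import monitor
    o=monitor.get_obs();X=R.from_quat(np.roll(o['tool_rot'],-1)).as_matrix()
    d=X.T@(np.array([x,y,z])-o['tool_pos'])/.2
    cur=np.degrees(np.arctan2(X[1,0],X[0,0]));dy=(yaw-cur)
    d2=R.from_euler('z',-dy,degrees=True).as_matrix().T@d
    print('shift before turn',d.round(3),'| after turn',d2.round(3),'rz total',round(-dy/45,3),'tilt',X[:,2].round(4))
E
python3 -c "
from h import *
shot('w1')"
```

```text
t 0.15 tcp [ 0.1694 -0.6528  0.2302] yaw 14.54 zax [-4.0e-04  1.8e-03 -1.0e+00] open 0.08548920500028064
```

View pics/w1.png

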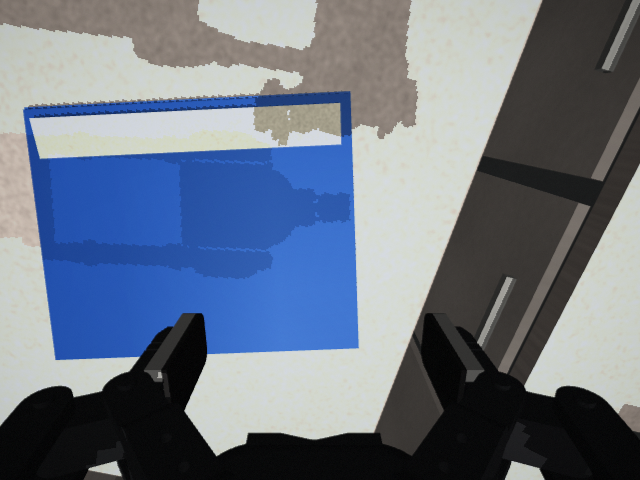

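The shift was refused because rows need every key. The picture shows only the blue binder; nothing has moved.

Call:
carry_out([
  {"x": 0,"y": 0,"z": 0,"rx": 0,"ry": 0,"rz": 0.16,"fingers": 85},
  {"x": 0,"y": 0,"z": 0,"rx": 0,"ry": 0,"rz": 0.16,"fingers": 85},
  {"x": 0.127,"y": -0.251,"z": 0,"rx": 0,"ry": 0,"rz": 0,"fingers": 85},
  {"x": 0.127,"y": -0.251,"z": 0,"rx": 0,"ry": 0,"rz": 0,"fingers": 85},
  {"x": 0.127,"y": -0.251,"z": 0,"rx": 0,"ry": 0,"rz": 0,"fingers": 85},
  {"x": 0.127,"y": -0.251,"z": 0,"rx": 0,"ry": 0,"rz": 0,"fingers": 85},
  {"x": 0.127,"y": -0.251,"z": 0,"rx": 0,"ry": 0,"rz": 0,"fingers": 85},
  {"x": 0.127,"y": -0.251,"z": 0,"rx": 0,"ry": 0,"rz": 0,"fingers": 85},
])

```text
t: 1.2
tool_pos: [0.3216, -0.3501, 0.2313]
tool_rot: [0.0, 1.0, 0.001, 0.0]
force: [0.9, -0.2, 0.4]
opening: 0.0851
grip_force: 0.0
```

Call:
carry_out([
  {"x": 0.127,"y": -0.251,"z": 0,"rx": 0,"ry": 0,"rz": 0,"fingers": 85},
  {"x": 0.127,"y": -0.251,"z": 0,"rx": 0,"ry": 0,"rz": 0,"fingers": 85},
  {"x": 0.127,"y": -0.251,"z": 0,"rx": 0,"ry": 0,"rz": 0,"fingers": 85},
  {"x": 0.127,"y": -0.251,"z": 0,"rx": 0,"ry": 0,"rz": 0,"fingers": 85},
  {"x": 0.127,"y": -0.251,"z": 0,"rx": 0,"ry": 0,"rz": 0,"fingers": 85},
  {"x": 0.127,"y": -0.251,"z": 0,"rx": 0,"ry": 0,"rz": 0,"fingers": 85},
  {"x": 0.127,"y": -0.251,"z": 0,"rx": 0,"ry": 0,"rz": 0,"fingers": 85},
  {"x": 0,"y": 0,"z": 0,"rx": 0,"ry": 0,"rz": 0,"fingers": 85},
])

```text
t: 2.2
tool_pos: [0.4991, 0.0033, 0.2312]
tool_rot: [-0.0, 1.0, 0.004, 0.0]
force: [-0.4, 0.8, 1.1]
opening: 0.085
grip_force: 0.0
```

```bash
python3 -c "
from h import *
shot('w2')"
```

```text
t 2.2 tcp [0.4991 0.0033 0.2312] yaw 0.45 zax [ 2.e-04  9.e-04 -1.e+00] open 0.08504993160754062
```

View pics/w2.png

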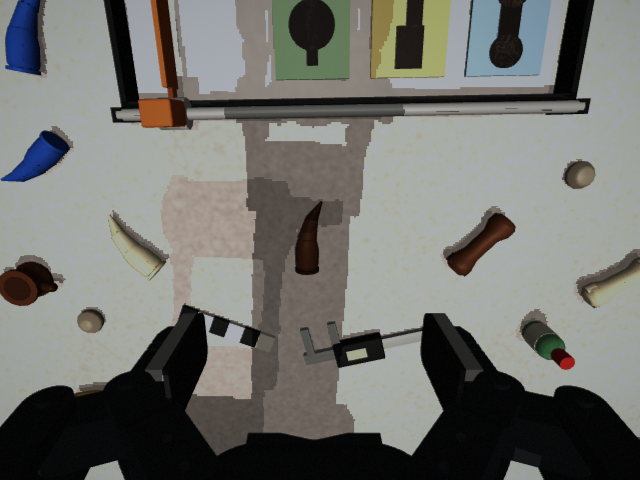

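The wrist view shows the claw at about (308,240) with its root at the bottom, the toe bone at (481,244) and the vertebra at (28,282). The pads are at the top edge.

```bash
cat >> h.py <<'E'
def blobs(im,p,z,minpx=300,s=2000,hue=20):
    hsv=cv2.cvtColor(im,cv2.COLOR_BGR2HSV)
    m=((hsv[...,2]<140)&(hsv[...,1]>110)&((hsv[...,0]<hue)|(hsv[...,0]>172))).astype('uint8')
    m=cv2.morphologyEx(m,cv2.MORPH_OPEN,np.ones((3,3)))
    k,l,st,c=cv2.connectedComponentsWithStats(m)
    for i in range(1,k):
        if st[i,4]<minpx: continue
        uv=np.argwhere(l==i)[:,::-1].astype(float)[:,None]
        pts=cv2.perspectiveTransform(uv,np.linalg.inv(H(p,z)))[:,0]
        mu=pts.mean(0);e,v=np.linalg.eigh(np.cov((pts-mu).T));pr=(pts-mu)@v;ax=v[:,1]
        mid=mu+v@((np.percentile(pr,99.7,axis=0)+np.percentile(pr,.3,axis=0))/2)
        print(st[i].tolist(),'mean',mu.round(4),'mid',mid.round(4),'ang',np.degrees(np.arctan2(ax[1],ax[0])).round(1),'ext',np.ptp(pr,0).round(4))
E
python3 - <<'E'
from h import *
im=cv2.imread('pics/w2.png');p=dict(np.load('pics/w2.npz'))
blobs(im,p,.012)
print('claw tip',w(p,321,202,.006),'root end bottom',w(p,307,273,.0),'vert top centre',w(p,24,283,.026),'drum',w(p,28,282,.013),'divtop', w(p,159,116,.08))
go(.459,-.17,.12,-40)
E
```

```text
[156, 0, 22, 98, 1112] mean [0.6373 0.131 ] mid [0.6352 0.1309] ang -178.9 ext [0.0103 0.0761]
[169, 99, 17, 28, 387] mean [0.5839 0.1276] mid [0.584  0.1274] ang -178.1 ext [0.0135 0.0235]
[296, 203, 26, 72, 1190] mean [0.4576 0.0081] mid [0.4632 0.0067] ang 173.3 ext [0.0255 0.0769]
[448, 214, 67, 61, 1533] mean [ 0.4595 -0.1678] mid [ 0.4587 -0.1669] ang 138.1 ext [0.0289 0.0726]
[0, 263, 57, 43, 1727] mean [0.4125 0.305 ] mid [0.4123 0.3055] ang 116.2 ext [0.04   0.0621]
claw tip [ 0.50060968 -0.00474305] root end bottom [0.42150704 0.00922663] vert top centre [0.4196135  0.29507214] drum [0.41487613 0.30148779] divtop [0.58034946 0.11816171]
shift before turn [-0.201  0.856  0.555] | after turn [0.401 0.783 0.555] rz total 0.897 tilt [-8.e-04 -2.e-04 -1.e+00]
```

Call:
carry_out([
  {"x": -0.05,"y": 0.21,"z": 0.139,"rx": 0,"ry": 0,"rz": 0,"fingers": 60},
  {"x": -0.05,"y": 0.21,"z": 0.139,"rx": 0,"ry": 0,"rz": 0,"fingers": 60},
  {"x": -0.05,"y": 0.21,"z": 0.139,"rx": 0,"ry": 0,"rz": 0,"fingers": 60},
  {"x": -0.05,"y": 0.21,"z": 0.139,"rx": 0,"ry": 0,"rz": 0.23,"fingers": 60},
  {"x": 0,"y": 0,"z": 0,"rx": 0,"ry": 0,"rz": 0.23,"fingers": 60},
  {"x": 0,"y": 0,"z": 0,"rx": 0,"ry": 0,"rz": 0.23,"fingers": 60},
  {"x": 0,"y": 0,"z": 0,"rx": 0,"ry": 0,"rz": 0.23,"fingers": 60},
  {"x": 0,"y": 0,"z": 0,"rx": 0,"ry": 0,"rz": 0,"fingers": 60},
])

```text
t: 3.25
tool_pos: [0.4574, -0.1692, 0.12]
tool_rot: [0.0, 0.936, -0.352, -0.0]
force: [0.4, 0.2, 0.3]
opening: 0.0598
grip_force: 0.0
```

```bash
python3 - <<'E'
from h import *
im,p=shot('w3'); blobs(im,p,.013)
o=w(p,320,330,.013);print(o)
go(.4587,-.1669,.007,-41.5)
E
```

```text
t 3.25 tcp [ 0.4574 -0.1692  0.12  ] yaw -41.26 zax [-5.e-04 -2.e-04 -1.e+00] open 0.05982447818302775
[287, 190, 40, 103, 3038] mean [ 0.4599 -0.166 ] mid [ 0.4583 -0.1646] ang 138.5 ext [0.0266 0.0752]
[499, 287, 28, 25, 385] mean [ 0.3283 -0.2495] mid [ 0.3279 -0.2494] ang 98.4 ext [0.0173 0.0172]
[114, 333, 42, 45, 784] mean [0.4785 0.0016] mid [0.4803 0.0028] ang 170.5 ext [0.0211 0.0446]
[ 0.39981948 -0.12610524]
shift before turn [-0.003 -0.011  0.565] | after turn [-0.003 -0.011  0.565] rz total 0.008 tilt [-3.e-04 -2.e-04 -1.e+00]
```

View pics/w3.png

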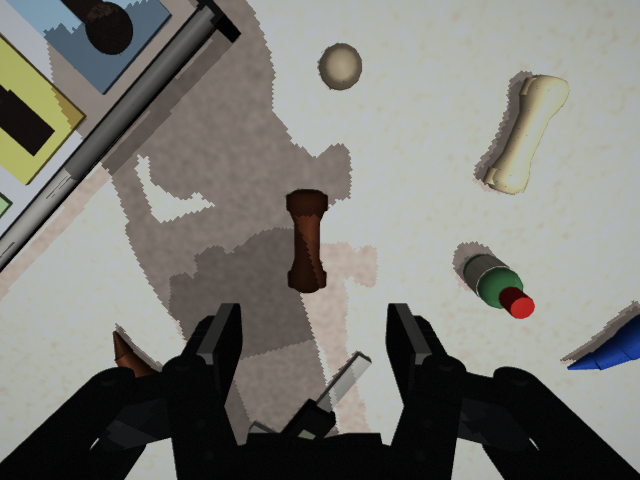

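The toe bone lies between the open fingers at about (307,241), lengthwise, roughly 4 mm off the finger centre line. I'll correct that, descend and grip.

Call:
carry_out([
  {"x": -0.005,"y": -0.02,"z": 0.15,"rx": 0,"ry": 0,"rz": 0,"fingers": 50},
  {"x": 0,"y": 0,"z": 0.15,"rx": 0,"ry": 0,"rz": 0,"fingers": 50},
  {"x": 0,"y": 0,"z": 0.15,"rx": 0,"ry": 0,"rz": 0,"fingers": 50},
  {"x": 0,"y": 0,"z": 0.13,"rx": 0,"ry": 0,"rz": 0,"fingers": 50},
  {"x": 0,"y": 0,"z": 0,"rx": 0,"ry": 0,"rz": 0,"fingers": 5},
  {"x": 0,"y": 0,"z": 0,"rx": 0,"ry": 0,"rz": 0,"fingers": 5},
  {"x": 0,"y": 0,"z": 0,"rx": 0,"ry": 0,"rz": 0,"fingers": 5},
  {"x": 0,"y": 0,"z": 0,"rx": 0,"ry": 0,"rz": 0,"fingers": 5},
], force=30)

```text
t: 4.3
tool_pos: [0.4612, -0.1648, 0.0051]
tool_rot: [0.0, 0.936, -0.352, 0.001]
force: [0.0, 0.6, -0.8]
opening: 0.0175
grip_force: 33.4
```

Call:
carry_out([
  {"x": 0,"y": 0,"z": -0.2,"rx": 0,"ry": 0,"rz": 0,"fingers": 5},
  {"x": 0,"y": 0,"z": -0.28,"rx": 0,"ry": 0,"rz": 0,"fingers": 5},
  {"x": 0,"y": 0,"z": -0.28,"rx": 0,"ry": 0,"rz": -0.23,"fingers": 5},
  {"x": 0,"y": 0,"z": 0,"rx": 0,"ry": 0,"rz": -0.23,"fingers": 5},
  {"x": 0,"y": 0,"z": 0,"rx": 0,"ry": 0,"rz": -0.23,"fingers": 5},
  {"x": 0,"y": 0,"z": 0,"rx": 0,"ry": 0,"rz": -0.23,"fingers": 5},
  {"x": 0.28,"y": -0.1,"z": 0,"rx": 0,"ry": 0,"rz": 0,"fingers": 5},
  {"x": 0.28,"y": -0.1,"z": 0,"rx": 0,"ry": 0,"rz": 0,"fingers": 5},
])

```text
t: 5.3
tool_pos: [0.5734, -0.124, 0.157]
tool_rot: [0.0, 1.0, 0.001, 0.001]
force: [0.3, -0.3, -0.2]
opening: 0.0169
grip_force: 33.4
```

Call:
carry_out([
  {"x": 0,"y": 0,"z": 0,"rx": 0,"ry": 0,"rz": 0,"fingers": 5},
  {"x": 0,"y": 0,"z": 0,"rx": 0,"ry": 0,"rz": 0,"fingers": 5},
])

```text
t: 5.55
tool_pos: [0.5718, -0.1239, 0.1559]
tool_rot: [-0.0, 1.0, 0.002, -0.001]
force: [-0.0, 0.1, -1.1]
opening: 0.0168
grip_force: 33.4
```

```bash
python3 - <<'E'
from h import *
im,p=shot('w4')
hsv=cv2.cvtColor(im,cv2.COLOR_BGR2HSV)
E
```

```text
t 5.55 tcp [ 0.5718 -0.1239  0.1559] yaw 0.2 zax [-0.0012  0.     -1.    ] open 0.016836475583134863
```

View pics/w4.png

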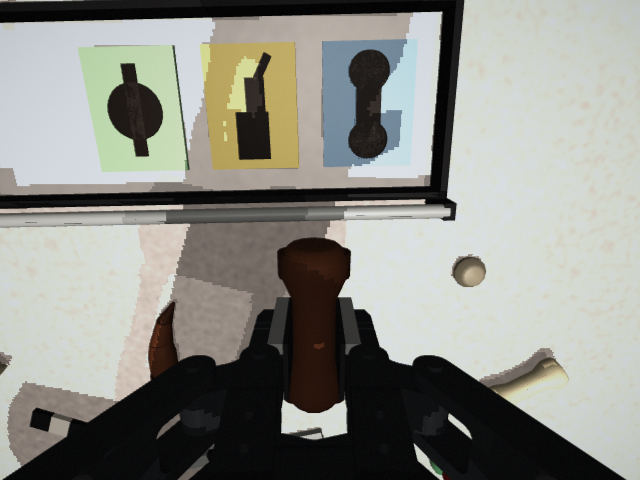

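The picture shows the toe bone held level and centred between the fingers. The toe pad's corners are about (322,41), (417,39), (413,165) and (323,167), and the other two pads are in full view.

```bash
python3 - <<'E'
from h import *
p=dict(np.load('pics/w4.npz'))
for n,c in dict(toe=[(322,41),(417,39),(413,165),(323,167)],claw=[(202,44),(296,41),(299,167),(212,169)],vert=[(79,47),(174,45),(188,170),(102,172)]).items():
    q=np.array([w(p,u,v,.008) for u,v in c]);d=(q[0]+q[1]-q[2]-q[3])/2
    print(n,q.mean(0).round(4),'x-ang',np.degrees(np.arctan2(d[1],d[0])).round(2),np.linalg.norm(d).round(4),np.linalg.norm(q[0]-q[1]).round(4))
for n,(u,v) in dict(toe=(369,104),vert=(135,110)).items(): print(n,w(p,u,v,.008))
go(.660,-.165,.06,0)
E
```

```text
toe [ 0.6605 -0.1646] x-ang 2.01 0.0863 0.0659
claw [ 0.6588 -0.0797] x-ang 0.38 0.0861 0.0654
vert [0.6564 0.0054] x-ang 0.68 0.0862 0.0663
toe [ 0.66193179 -0.16480291]
vert [0.65742173 0.0061037 ]
shift before turn [0.444 0.206 0.479] | after turn [0.444 0.204 0.479] rz total 0.003 tilt [-0.0012  0.     -1.    ]
```

Call:
carry_out([
  {"x": 0.223,"y": 0.102,"z": 0,"rx": 0,"ry": 0,"rz": 0,"fingers": 5},
  {"x": 0.223,"y": 0.102,"z": 0.1,"rx": 0,"ry": 0,"rz": -0.02,"fingers": 5},
  {"x": 0,"y": 0,"z": 0.25,"rx": 0,"ry": 0,"rz": 0,"fingers": 5},
  {"x": 0,"y": 0,"z": 0.2,"rx": 0,"ry": 0,"rz": 0,"fingers": 5},
  {"x": 0,"y": 0,"z": 0.08,"rx": 0,"ry": 0,"rz": 0,"fingers": 5},
  {"x": 0,"y": 0,"z": 0,"rx": 0,"ry": 0,"rz": 0,"fingers": 5},
])

```text
t: 6.35
tool_pos: [0.66, -0.1649, 0.0294]
tool_rot: [-0.0, 1.0, 0.009, -0.001]
force: [0.4, -0.4, -0.4]
opening: 0.0172
grip_force: 33.4
```

```bash
python3 - <<'E'
from h import *
im,p=shot('w5')
go(.661,-.1646,.0138,1)
E
```

```text
t 6.35 tcp [ 0.66   -0.1649  0.0294] yaw 1.0 zax [-2.2e-03  6.0e-04 -1.0e+00] open 0.017170410018185568
shift before turn [-0.003 -0.003  0.087] | after turn [-0.003 -0.003  0.087] rz total 0.0 tilt [ 8.e-04 -3.e-04 -1.e+00]
```

View pics/w5.png

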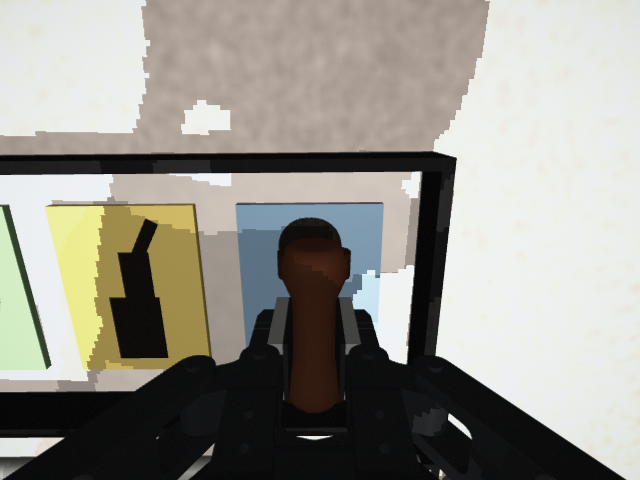

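The bone hangs centred over the blue pad, aligned with its outline. I'll lower it slowly and release.

Call:
carry_out([
  {"x": 0,"y": 0,"z": 0.04,"rx": 0,"ry": 0,"rz": 0,"fingers": 5},
  {"x": 0,"y": 0,"z": 0.03,"rx": 0,"ry": 0,"rz": 0,"fingers": 5},
  {"x": 0,"y": 0,"z": 0.015,"rx": 0,"ry": 0,"rz": 0,"fingers": 5},
  {"x": 0,"y": 0,"z": 0,"rx": 0,"ry": 0,"rz": 0,"fingers": 5},
])

```text
t: 6.9
tool_pos: [0.6616, -0.1646, 0.013]
tool_rot: [-0.0, 1.0, 0.009, -0.0]
force: [0.4, -0.2, -0.5]
opening: 0.0169
grip_force: 33.4
```

Call:
carry_out([
  {"x": 0,"y": 0,"z": 0,"rx": 0,"ry": 0,"rz": 0,"fingers": 42},
  {"x": 0,"y": 0,"z": 0,"rx": 0,"ry": 0,"rz": 0,"fingers": 42},
  {"x": 0,"y": 0,"z": 0,"rx": 0,"ry": 0,"rz": 0,"fingers": 42},
  {"x": 0,"y": 0,"z": -0.15,"rx": 0,"ry": 0,"rz": 0,"fingers": 42},
  {"x": 0,"y": 0,"z": -0.28,"rx": 0,"ry": 0,"rz": 0,"fingers": 42},
  {"x": 0,"y": 0,"z": -0.28,"rx": 0,"ry": 0,"rz": 0,"fingers": 50},
  {"x": 0,"y": 0,"z": 0,"rx": 0,"ry": 0,"rz": 0,"fingers": 60},
])

```text
t: 7.78
tool_pos: [0.6662, -0.166, 0.1629]
tool_rot: [0.002, 1.0, 0.009, 0.006]
force: [0.7, 0.1, -0.8]
opening: 0.06
grip_force: 0.0
```

```bash
python3 - <<'E'
from h import *
p=dict(np.load('pics/w4.npz'))
for u,v in [(236,112),(270,111),(271,158),(240,159),(266,53)]: print((w(p,u,v,.008)-[.6586,-.0797]).round(4))
im,p=shot('w6'); blobs(im,p,.021)
go(.449,.0075,.13,-5)
E
```

```text
[-0.0024  0.0121]
[-0.0016 -0.0129]
[-0.0354 -0.0125]
[-0.0362  0.0111]
[ 0.0367 -0.0114]
t 7.775 tcp [ 0.6662 -0.166   0.1629] yaw 1.05 zax [ 0.0126 -0.0036 -0.9999] open 0.05999802871306686
[293, 188, 36, 92, 2442] mean [ 0.6617 -0.1651] mid [ 0.66   -0.1653] ang -178.4 ext [0.0271 0.0752]
shift before turn [-1.06  -0.884  0.137] | after turn [-1.147 -0.768  0.137] rz total 0.134 tilt [ 0.0071 -0.002  -1.    ]
```

Call:
carry_out([
  {"x": -0.172,"y": -0.146,"z": 0,"rx": 0,"ry": 0,"rz": 0,"fingers": 60},
  {"x": -0.172,"y": -0.146,"z": 0,"rx": 0,"ry": 0,"rz": 0,"fingers": 60},
  {"x": -0.172,"y": -0.146,"z": 0,"rx": 0,"ry": 0,"rz": 0,"fingers": 60},
  {"x": -0.172,"y": -0.146,"z": 0.05,"rx": 0,"ry": 0,"rz": 0,"fingers": 60},
  {"x": -0.172,"y": -0.146,"z": 0.08,"rx": 0,"ry": 0,"rz": 0,"fingers": 60},
  {"x": -0.172,"y": -0.146,"z": 0.08,"rx": 0,"ry": 0,"rz": 0.07,"fingers": 60},
  {"x": 0,"y": 0,"z": 0,"rx": 0,"ry": 0,"rz": 0,"fingers": 60},
  {"x": 0,"y": 0,"z": 0,"rx": 0,"ry": 0,"rz": 0,"fingers": 60},
])

```text
t: 8.82
tool_pos: [0.4517, 0.0067, 0.1124]
tool_rot: [0.0, 1.0, -0.018, -0.0]
force: [0.4, 0.1, 0.7]
opening: 0.0599
grip_force: 0.0
```

```bash
python3 - <<'E'
from h import *
im,p=shot('w7'); blobs(im,p,.012)
E
```

```text
t 8.825 tcp [0.4517 0.0067 0.1124] yaw -2.06 zax [-9.e-04 -2.e-04 -1.e+00] open 0.05991368680579061
[0, 0, 94, 41, 2236] mean [0.5895 0.1467] mid [0.5892 0.1539] ang 96.7 ext [0.0217 0.0531]
[292, 167, 36, 112, 2772] mean [0.4579 0.0082] mid [0.4633 0.0069] ang 173.2 ext [0.0254 0.0783]
```

View pics/w7.png

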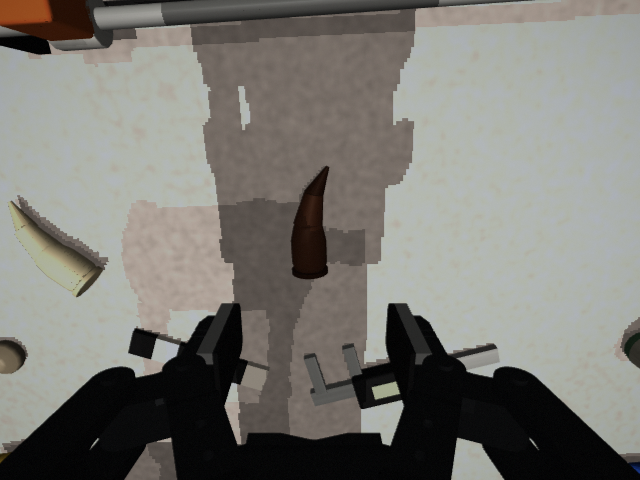

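The claw's root is centred at about (309,255), its end is at row 277 and its tip is at (327,167).

```bash
python3 - <<'E'
from h import *
p=dict(np.load('pics/w7.npz'))
print('rootend',w(p,310,277,.022),w(p,310,277,.012),'root mid',w(p,309.5,250,.012),w(p,309.5,235,.014),'tip',w(p,327,167,.005))
print('sides',w(p,292,250,.012),w(p,327,250,.012))
for x in (.450,.455): go(x,.0085,.005,-2)
E
```

```text
rootend [0.43012309 0.00922345] [0.42581484 0.009472  ] root mid [0.44594474 0.0090081 ] [0.45732306 0.00852905] tip [ 0.50097643 -0.00470976]
sides [0.44639793 0.02103001] [ 0.44549147 -0.00301579]
shift before turn [-0.014 -0.01   0.54 ] | after turn [-0.014 -0.01   0.54 ] rz total -0.002 tilt [ 4.e-04 -2.e-04 -1.e+00]
shift before turn [ 0.011 -0.011  0.54 ] | after turn [ 0.011 -0.011  0.54 ] rz total -0.002 tilt [ 4.e-04 -2.e-04 -1.e+00]
```

Call:
carry_out([
  {"x": 0,"y": -0.01,"z": 0.14,"rx": 0,"ry": 0,"rz": 0,"fingers": 55},
  {"x": 0,"y": 0,"z": 0.14,"rx": 0,"ry": 0,"rz": 0,"fingers": 55},
  {"x": 0,"y": 0,"z": 0.14,"rx": 0,"ry": 0,"rz": 0,"fingers": 55},
  {"x": 0,"y": 0,"z": 0.12,"rx": 0,"ry": 0,"rz": 0,"fingers": 55},
  {"x": 0,"y": 0,"z": 0,"rx": 0,"ry": 0,"rz": 0,"fingers": 10},
  {"x": 0,"y": 0,"z": 0,"rx": 0,"ry": 0,"rz": 0,"fingers": 10},
  {"x": 0,"y": 0,"z": 0,"rx": 0,"ry": 0,"rz": 0,"fingers": 10},
  {"x": 0,"y": 0,"z": 0,"rx": 0,"ry": 0,"rz": 0,"fingers": 10},
], force=30)

```text
t: 9.88
tool_pos: [0.453, 0.0086, 0.006]
tool_rot: [0.0, 1.0, -0.018, 0.001]
force: [0.3, -0.2, -1.0]
opening: 0.0233
grip_force: 31.9
```

Call:
carry_out([
  {"x": 0,"y": 0,"z": -0.15,"rx": 0,"ry": 0,"rz": 0,"fingers": 10},
  {"x": 0,"y": 0,"z": -0.25,"rx": 0,"ry": 0,"rz": -0.067,"fingers": 10},
  {"x": 0.2,"y": 0.11,"z": 0,"rx": 0,"ry": 0,"rz": 0,"fingers": 10},
  {"x": 0.26,"y": 0.11,"z": 0,"rx": 0,"ry": 0,"rz": 0,"fingers": 10},
  {"x": 0.26,"y": 0.11,"z": 0,"rx": 0,"ry": 0,"rz": 0,"fingers": 10},
  {"x": 0.24,"y": 0.11,"z": 0,"rx": 0,"ry": 0,"rz": 0,"fingers": 10},
  {"x": 0,"y": 0,"z": 0.2,"rx": 0,"ry": 0,"rz": 0,"fingers": 10},
  {"x": 0,"y": 0,"z": 0.08,"rx": 0,"ry": 0,"rz": 0,"fingers": 10},
])

```text
t: 10.88
tool_pos: [0.6438, -0.0762, 0.0267]
tool_rot: [-0.0, 1.0, 0.008, -0.002]
force: [-0.1, 0.2, -1.1]
opening: 0.0229
grip_force: 32.0
```

```bash
python3 - <<'E'
from h import *
im,p=shot('w8')
go(.6466,-.0797,.0142,1)
E
```

```text
t 10.875 tcp [ 0.6438 -0.0762  0.0267] yaw 0.89 zax [-4.2e-03  7.0e-04 -1.0e+00] open 0.022870212474295177
shift before turn [0.023 0.021 0.053] | after turn [0.023 0.021 0.053] rz total -0.002 tilt [-0.007   0.0011 -1.    ]
```

View pics/w8.png

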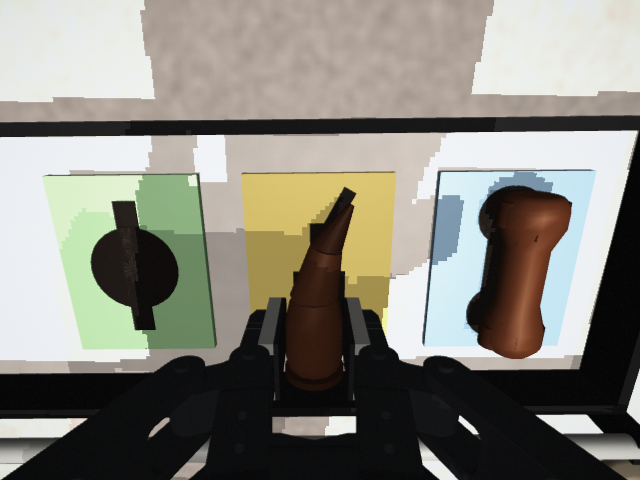

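The claw hangs over the yellow pad with its tip following the outline, and the toe bone lies flat on the blue pad. I'll shift slightly and set the claw down.

Call:
carry_out([
  {"x": 0.015,"y": 0.018,"z": 0,"rx": 0,"ry": 0,"rz": 0,"fingers": 10},
  {"x": 0,"y": 0,"z": 0.03,"rx": 0,"ry": 0,"rz": 0,"fingers": 10},
  {"x": 0,"y": 0,"z": 0.022,"rx": 0,"ry": 0,"rz": 0,"fingers": 10},
  {"x": 0,"y": 0,"z": 0,"rx": 0,"ry": 0,"rz": 0,"fingers": 10},
])

```text
t: 11.42
tool_pos: [0.6483, -0.0796, 0.0188]
tool_rot: [-0.0, 1.0, 0.008, -0.0]
force: [-0.0, -0.1, -1.4]
opening: 0.0232
grip_force: 32.0
```

Call:
carry_out([
  {"x": -0.006,"y": 0,"z": 0.014,"rx": 0,"ry": 0,"rz": 0,"fingers": 10},
  {"x": 0,"y": 0,"z": 0.008,"rx": 0,"ry": 0,"rz": 0,"fingers": 10},
  {"x": 0,"y": 0,"z": 0,"rx": 0,"ry": 0,"rz": 0,"fingers": 10},
])

```text
t: 11.8
tool_pos: [0.6471, -0.0798, 0.0141]
tool_rot: [-0.0, 1.0, 0.008, -0.0]
force: [0.5, 0.7, 0.3]
opening: 0.0234
grip_force: 32.0
```

Call:
carry_out([
  {"x": 0,"y": 0,"z": 0,"rx": 0,"ry": 0,"rz": 0,"fingers": 45},
  {"x": 0,"y": 0,"z": 0,"rx": 0,"ry": 0,"rz": 0,"fingers": 45},
  {"x": 0,"y": 0,"z": 0,"rx": 0,"ry": 0,"rz": 0,"fingers": 45},
  {"x": 0,"y": 0,"z": -0.15,"rx": 0,"ry": 0,"rz": 0,"fingers": 45},
  {"x": 0,"y": 0,"z": -0.3,"rx": 0,"ry": 0,"rz": 0,"fingers": 45},
  {"x": 0,"y": 0,"z": -0.3,"rx": 0,"ry": 0,"rz": 0,"fingers": 50},
  {"x": 0,"y": 0,"z": 0,"rx": 0,"ry": 0,"rz": 0,"fingers": 60},
])

```text
t: 12.68
tool_pos: [0.6522, -0.0806, 0.1723]
tool_rot: [0.001, 1.0, 0.008, 0.007]
force: [0.3, -0.4, -0.1]
opening: 0.06
grip_force: 0.0
```

```bash
python3 - <<'E'
from h import *
im,p=shot('w9'); blobs(im,p,.020)
E
```

```text
t 12.675 tcp [ 0.6522 -0.0806  0.1723] yaw 0.91 zax [ 0.0135 -0.0022 -0.9999] open 0.05999050582887943
[13, 148, 57, 152, 3791] mean [0.6517 0.1383] mid [0.6469 0.1381] ang -178.8 ext [0.0216 0.127 ]
[298, 171, 32, 92, 2002] mean [ 0.6523 -0.0817] mid [ 0.6578 -0.0829] ang 174.9 ext [0.0266 0.0769]
[399, 171, 39, 91, 2437] mean [ 0.6613 -0.1658] mid [ 0.6598 -0.1659] ang -178.4 ext [0.0277 0.0751]
[14, 306, 60, 41, 1310] mean [0.5607 0.1504] mid [0.5564 0.1539] ang 104.5 ext [0.0389 0.0551]
```

Call:
carry_out([
  {"x": -0.155,"y": -0.225,"z": 0,"rx": 0,"ry": 0,"rz": 0,"fingers": 75},
  {"x": -0.155,"y": -0.225,"z": 0,"rx": 0,"ry": 0,"rz": 0,"fingers": 75},
  {"x": -0.155,"y": -0.225,"z": 0,"rx": 0,"ry": 0,"rz": 0,"fingers": 75},
  {"x": -0.155,"y": -0.225,"z": 0,"rx": 0,"ry": 0,"rz": 0,"fingers": 75},
  {"x": -0.155,"y": -0.225,"z": 0,"rx": 0,"ry": 0,"rz": 0,"fingers": 75},
  {"x": -0.155,"y": -0.225,"z": 0,"rx": 0,"ry": 0,"rz": 0,"fingers": 75},
  {"x": -0.155,"y": -0.225,"z": 0,"rx": 0,"ry": 0,"rz": 0,"fingers": 75},
  {"x": -0.155,"y": -0.225,"z": 0,"rx": 0,"ry": 0,"rz": 0,"fingers": 75},
])

```text
t: 13.72
tool_pos: [0.3912, 0.2767, 0.1623]
tool_rot: [0.001, 1.0, 0.008, -0.001]
force: [0.4, 0.9, -1.0]
opening: 0.0745
grip_force: 0.0
```

Call:
carry_out([
  {"x": 0,"y": 0,"z": 0,"rx": 0,"ry": 0,"rz": 0,"fingers": 75},
  {"x": 0,"y": 0,"z": 0,"rx": 0,"ry": 0,"rz": 0,"fingers": 75},
])

```text
t: 13.98
tool_pos: [0.3929, 0.2756, 0.1629]
tool_rot: [0.001, 1.0, 0.008, -0.001]
force: [0.2, 1.0, -1.3]
opening: 0.0754
grip_force: 0.0
```

```bash
python3 - <<'E'
from h import *
im,p=shot('w10'); blobs(im,p,.013)
E
```

```text
t 13.975 tcp [0.3929 0.2756 0.1629] yaw 0.97 zax [-0.0017 -0.0018 -1.    ] open 0.07537771767827336
[238, 171, 79, 55, 2553] mean [0.4126 0.3038] mid [0.4121 0.3036] ang 86.6 ext [0.0438 0.0621]
```

View pics/w10.png

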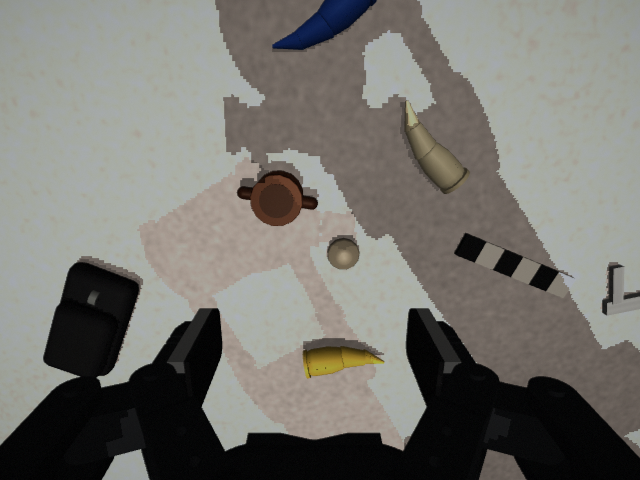

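The vertebra is upright at (277,200). Its spur tips are at about (239,193) and (317,203), and a pebble lies at (343,253), clear of the fingers' path.

```bash
python3 - <<'E'
from h import *
p=dict(np.load('pics/w10.npz'))
for z in (.008,.013,.02):
    a,b=w(p,239,193,z),w(p,317,203,z);d=a-b
    print(z,((a+b)/2).round(4),np.linalg.norm(d).round(4),np.degrees(np.arctan2(d[1],d[0])).round(1))
print('top',w(p,276,202,.026),'pebble',w(p,343,253,.01))
go(.412,.3036,.12,86.5)
E
```

```text
0.008 [0.4117 0.3033] 0.063 83.4
0.013 [0.4128 0.3029] 0.062 83.4
0.02 [0.4142 0.3023] 0.0605 83.4
top [0.41230919 0.30340848] pebble [0.3662692  0.24946473]
shift before turn [ 0.095 -0.141  0.216] | after turn [0.147 0.084 0.216] rz total -1.902 tilt [-0.0013 -0.0015 -1.    ]
```

Call:
carry_out([
  {"x": 0.097,"y": -0.138,"z": 0.1,"rx": 0,"ry": 0,"rz": -0.229,"fingers": 65},
  {"x": 0,"y": 0,"z": 0,"rx": 0,"ry": 0,"rz": -0.229,"fingers": 65},
  {"x": 0,"y": 0,"z": 0,"rx": 0,"ry": 0,"rz": -0.229,"fingers": 65},
  {"x": 0,"y": 0,"z": 0,"rx": 0,"ry": 0,"rz": -0.229,"fingers": 65},
  {"x": 0,"y": 0,"z": 0,"rx": 0,"ry": 0,"rz": -0.229,"fingers": 65},
  {"x": 0,"y": 0,"z": 0,"rx": 0,"ry": 0,"rz": -0.229,"fingers": 65},
  {"x": 0,"y": 0,"z": 0,"rx": 0,"ry": 0,"rz": -0.229,"fingers": 65},
  {"x": 0,"y": 0,"z": 0,"rx": 0,"ry": 0,"rz": -0.229,"fingers": 65},
])

```text
t: 15.02
tool_pos: [0.4137, 0.3024, 0.1437]
tool_rot: [0.0, 0.746, 0.666, -0.0]
force: [0.2, 0.8, -0.6]
opening: 0.0657
grip_force: 0.0
```

Call:
carry_out([
  {"x": 0,"y": 0,"z": 0.05,"rx": 0,"ry": 0,"rz": 0,"fingers": 65},
  {"x": 0,"y": 0,"z": 0,"rx": 0,"ry": 0,"rz": 0,"fingers": 65},
])

```text
t: 15.28
tool_pos: [0.4123, 0.3026, 0.1326]
tool_rot: [-0.0, 0.748, 0.663, -0.001]
force: [-0.2, 0.3, 0.2]
opening: 0.0651
grip_force: 0.0
```

```bash
python3 - <<'E'
from h import *
im,p=shot('w11'); blobs(im,p,.013)
go(.4123,.3032,.006,83.5)
E
```

```text
t 15.275 tcp [0.4123 0.3026 0.1326] yaw 83.08 zax [-0.0024 -0.0017 -1.    ] open 0.06514354808454954
[289, 190, 56, 84, 2930] mean [0.4134 0.3025] mid [0.4134 0.3024] ang 82.0 ext [0.0404 0.0634]
[593, 417, 47, 32, 1059] mean [0.6585 0.0883] mid [0.6584 0.0907] ang 142.9 ext [0.0352 0.0538]
shift before turn [0.002 0.    0.636] | after turn [0.002 0.    0.636] rz total -0.008 tilt [-0.0018 -0.0013 -1.    ]
```

View pics/w11.png

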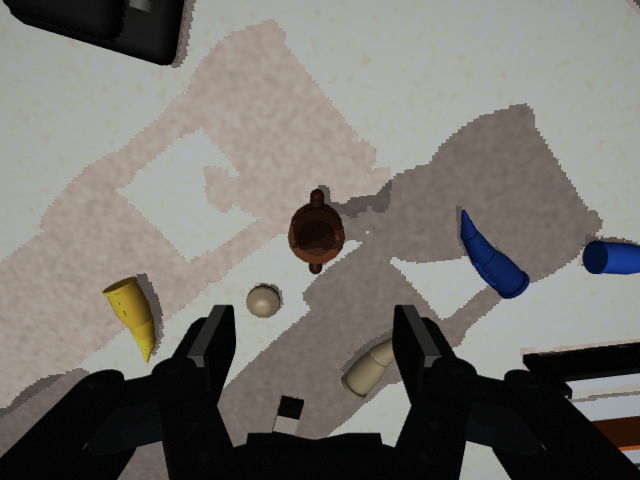

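The vertebra is centred between the fingers at (316,233) with its spurs along the tool's x, and both fingers' paths are clear. I'll descend and grip.

Call:
carry_out([
  {"x": 0,"y": 0,"z": 0.17,"rx": 0,"ry": 0,"rz": 0,"fingers": 65},
  {"x": 0,"y": 0,"z": 0.17,"rx": 0,"ry": 0,"rz": 0,"fingers": 65},
  {"x": 0,"y": 0,"z": 0.17,"rx": 0,"ry": 0,"rz": 0,"fingers": 65},
  {"x": 0,"y": 0,"z": 0.12,"rx": 0,"ry": 0,"rz": 0,"fingers": 65},
  {"x": 0,"y": 0,"z": 0,"rx": 0,"ry": 0,"rz": 0,"fingers": 25},
  {"x": 0,"y": 0,"z": 0,"rx": 0,"ry": 0,"rz": 0,"fingers": 25},
  {"x": 0,"y": 0,"z": 0,"rx": 0,"ry": 0,"rz": 0,"fingers": 25},
  {"x": 0,"y": 0,"z": 0,"rx": 0,"ry": 0,"rz": 0,"fingers": 25},
], force=35)

```text
t: 16.32
tool_pos: [0.4134, 0.3046, 0.0094]
tool_rot: [0.0, 0.747, 0.665, 0.001]
force: [0.3, 0.7, -0.2]
opening: 0.0386
grip_force: 35.3
```

Call:
carry_out([
  {"x": 0,"y": 0,"z": -0.15,"rx": 0,"ry": 0,"rz": 0,"fingers": 25},
  {"x": 0,"y": 0,"z": -0.3,"rx": 0,"ry": 0,"rz": 0,"fingers": 25},
  {"x": 0,"y": 0,"z": -0.3,"rx": 0,"ry": 0,"rz": 0.229,"fingers": 25},
  {"x": 0,"y": 0,"z": 0,"rx": 0,"ry": 0,"rz": 0.229,"fingers": 25},
  {"x": 0,"y": 0,"z": 0,"rx": 0,"ry": 0,"rz": 0.229,"fingers": 25},
  {"x": 0,"y": 0,"z": 0,"rx": 0,"ry": 0,"rz": 0.229,"fingers": 25},
  {"x": 0,"y": 0,"z": 0,"rx": 0,"ry": 0,"rz": 0.229,"fingers": 25},
  {"x": 0,"y": 0,"z": 0,"rx": 0,"ry": 0,"rz": 0.229,"fingers": 25},
])

```text
t: 17.32
tool_pos: [0.4126, 0.3042, 0.1588]
tool_rot: [-0.0, 0.983, 0.184, 0.0]
force: [-0.3, 0.8, -0.8]
opening: 0.0383
grip_force: 35.6
```

Call:
carry_out([
  {"x": 0,"y": 0,"z": 0,"rx": 0,"ry": 0,"rz": 0.229,"fingers": 25},
  {"x": 0,"y": 0,"z": 0,"rx": 0,"ry": 0,"rz": 0.229,"fingers": 25},
  {"x": 0,"y": 0,"z": 0,"rx": 0,"ry": 0,"rz": 0,"fingers": 25},
])

```text
t: 17.7
tool_pos: [0.4126, 0.3042, 0.1587]
tool_rot: [-0.0, 1.0, 0.009, 0.0]
force: [1.3, 0.0, -0.3]
opening: 0.0388
grip_force: 35.6
```

```bash
python3 - <<'E'
from h import *
go(.658,.0054,.06,1)
E
```

```text
shift before turn [1.2   1.516 0.494] | after turn [1.2   1.515 0.494] rz total 0.0 tilt [ 6.e-04  4.e-04 -1.e+00]
```

Call:
carry_out([
  {"x": 0.15,"y": 0.19,"z": 0,"rx": 0,"ry": 0,"rz": 0,"fingers": 25},
  {"x": 0.15,"y": 0.19,"z": 0,"rx": 0,"ry": 0,"rz": 0,"fingers": 25},
  {"x": 0.15,"y": 0.19,"z": 0,"rx": 0,"ry": 0,"rz": 0,"fingers": 25},
  {"x": 0.15,"y": 0.19,"z": 0,"rx": 0,"ry": 0,"rz": 0,"fingers": 25},
  {"x": 0.15,"y": 0.19,"z": 0,"rx": 0,"ry": 0,"rz": 0,"fingers": 25},
  {"x": 0.15,"y": 0.19,"z": 0,"rx": 0,"ry": 0,"rz": 0,"fingers": 25},
  {"x": 0.15,"y": 0.19,"z": 0,"rx": 0,"ry": 0,"rz": 0,"fingers": 25},
  {"x": 0.15,"y": 0.186,"z": 0,"rx": 0,"ry": 0,"rz": 0,"fingers": 25},
])

```text
t: 18.7
tool_pos: [0.6583, 0.0034, 0.1585]
tool_rot: [-0.0, 1.0, 0.01, 0.0]
force: [0.8, 0.4, -0.7]
opening: 0.0385
grip_force: 35.6
```

Call:
carry_out([
  {"x": 0,"y": 0,"z": 0.2,"rx": 0,"ry": 0,"rz": 0,"fingers": 25},
  {"x": 0,"y": 0,"z": 0.25,"rx": 0,"ry": 0,"rz": 0,"fingers": 25},
  {"x": 0,"y": 0,"z": 0.15,"rx": 0,"ry": 0,"rz": 0,"fingers": 25},
  {"x": 0,"y": 0,"z": 0,"rx": 0,"ry": 0,"rz": 0,"fingers": 25},
  {"x": 0,"y": 0,"z": 0,"rx": 0,"ry": 0,"rz": 0,"fingers": 25},
])

```text
t: 19.32
tool_pos: [0.6586, 0.0048, 0.0398]
tool_rot: [0.0, 1.0, 0.009, 0.001]
force: [-0.3, 1.2, 0.1]
opening: 0.0382
grip_force: 35.6
```

```bash
python3 - <<'E'
from h import *
im,p=shot('w12')
go(.6580,.0054,.0174,1)
E
```

```text
t 19.325 tcp [0.6586 0.0048 0.0398] yaw 0.99 zax [ 2.1e-03 -1.0e-04 -1.0e+00] open 0.03820157257561657
shift before turn [-0.007 -0.003  0.116] | after turn [-0.007 -0.003  0.116] rz total -0.001 tilt [ 3.8e-03 -1.0e-04 -1.0e+00]
```

View pics/w12.png

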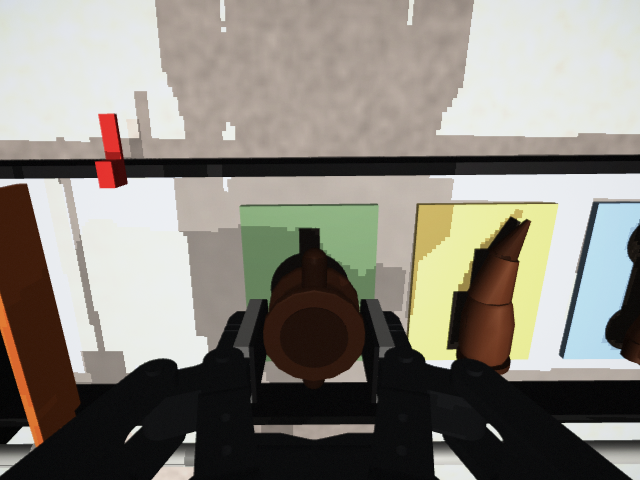

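The vertebra is over the green pad's disc and the claw lies on the yellow pad. The red mark is at (110,175) and the divider plate is at the left. I'll set the vertebra down slowly.

Call:
carry_out([
  {"x": 0,"y": 0,"z": 0.06,"rx": 0,"ry": 0,"rz": 0,"fingers": 25},
  {"x": 0,"y": 0,"z": 0.035,"rx": 0,"ry": 0,"rz": 0,"fingers": 25},
  {"x": 0,"y": 0,"z": 0.012,"rx": 0,"ry": 0,"rz": 0,"fingers": 25},
  {"x": 0,"y": 0,"z": 0,"rx": 0,"ry": 0,"rz": 0,"fingers": 25},
])

```text
t: 19.88
tool_pos: [0.6572, 0.0048, 0.0166]
tool_rot: [-0.0, 1.0, 0.008, -0.0]
force: [-0.9, -0.1, -0.1]
opening: 0.0387
grip_force: 35.6
```

```bash
python3 - <<'E'
from h import *
p=dict(np.load('pics/w12.npz'))
# mark body: front face x-range; bottom z .03, top .04
for u,v,z in [(98,187,.03),(112,187,.03),(96,160,.04),(120,160,.04),(99,114,.04),(117,114,.04)]: print(u,v,w(p,u,v,z).round(4))
go(.658,.0054,.0174,1)
E
```

```text
98 187 [0.7102 0.0934]
112 187 [0.7103 0.0877]
96 160 [0.7222 0.0868]
120 160 [0.7223 0.0778]
99 114 [0.7385 0.0831]
117 114 [0.7386 0.0766]
shift before turn [ 0.004 -0.003 -0.004] | after turn [ 0.004 -0.003 -0.004] rz total -0.002 tilt [-4.e-04  0.e+00 -1.e+00]
```

Call:
carry_out([
  {"x": 0,"y": 0,"z": 0,"rx": 0,"ry": 0,"rz": 0,"fingers": 60},
  {"x": 0,"y": 0,"z": 0,"rx": 0,"ry": 0,"rz": 0,"fingers": 60},
  {"x": 0,"y": 0,"z": 0,"rx": 0,"ry": 0,"rz": 0,"fingers": 60},
  {"x": 0,"y": 0,"z": -0.15,"rx": 0,"ry": 0,"rz": 0,"fingers": 60},
  {"x": 0,"y": 0,"z": -0.3,"rx": 0,"ry": 0,"rz": 0,"fingers": 60},
  {"x": 0,"y": 0,"z": -0.3,"rx": 0,"ry": 0,"rz": 0,"fingers": 60},
  {"x": -0.15,"y": -0.25,"z": -0.05,"rx": 0,"ry": 0,"rz": 0,"fingers": 60},
  {"x": -0.15,"y": -0.25,"z": -0.05,"rx": 0,"ry": 0,"rz": 0,"fingers": 60},
])

```text
t: 20.88
tool_pos: [0.5961, 0.1044, 0.1889]
tool_rot: [-0.0, 1.0, 0.007, 0.002]
force: [1.1, 1.1, -0.6]
opening: 0.06
grip_force: 0.0
```

Call:
carry_out([
  {"x": 0,"y": -0.05,"z": 0,"rx": 0,"ry": 0,"rz": 0,"fingers": 50},
  {"x": 0,"y": 0,"z": 0,"rx": 0,"ry": 0,"rz": 0,"fingers": 50},
])

```text
t: 21.12
tool_pos: [0.5958, 0.1143, 0.1871]
tool_rot: [0.0, 1.0, 0.009, 0.0]
force: [-1.0, 0.3, -0.3]
opening: 0.0501
grip_force: 0.0
```

```bash
python3 - <<'E'
from h import *
im,p=shot('w13')
blobs(im,p,.02)
E
```

```text
t 21.125 tcp [0.5958 0.1143 0.1871] yaw 1.01 zax [ 8.e-04 -3.e-04 -1.e+00] open 0.05008785940595052
[353, 25, 12, 44, 407] mean [0.7268 0.0822] mid [0.7275 0.0823] ang -176.9 ext [0.0083 0.0288]
[299, 62, 8, 112, 719] mean [0.6777 0.1234] mid [0.675  0.1231] ang -178.5 ext [0.0057 0.0829]
[533, 97, 50, 95, 2437] mean [ 0.6533 -0.0823] mid [ 0.6585 -0.0829] ang 177.6 ext [0.0304 0.0736]
[424, 104, 60, 81, 2900] mean [0.6582 0.0021] mid [0.6576 0.0021] ang -171.4 ext [0.0472 0.0622]
[287, 232, 34, 39, 1267] mean [0.5656 0.1213] mid [0.5655 0.1212] ang 177.6 ext [0.0301 0.0367]
```

View pics/w13.png

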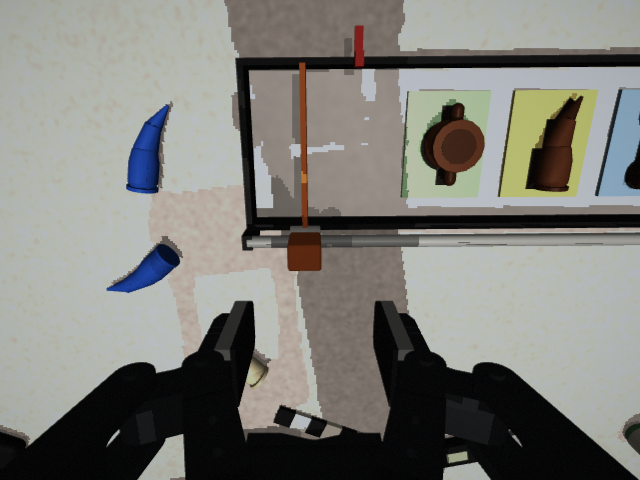

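All three fossils rest on their pads. The divider block is at about (304,254), the plate at column 303 and the mark at columns 354–365, rows 25–66.

```bash
python3 - <<'E'
from h import *
p=dict(np.load('pics/w13.npz'));im=cv2.imread('pics/w13.png')
hsv=cv2.cvtColor(im,cv2.COLOR_BGR2HSV)
for nm,y0,y1,x0,x1 in [('mark',22,70,345,372),('block',228,275,282,326),('plate',60,226,296,312)]:
    h=hsv[y0:y1,x0:x1]; m=((h[...,1]>130)&(h[...,2]>60)&((h[...,0]<18)|(h[...,0]>172)))
    for r in range(0,y1-y0,max(1,(y1-y0)//7)):
        c=np.flatnonzero(m[r]); 
        if len(c): print(nm,r+y0,c.min()+x0,c.max()+x0)
for z in (.03,.04): print('mark',z,w(p,359.5,28,z).round(4),w(p,360,60,z).round(4))
for z in (.08,.082): print('block',z,w(p,304.5,237,z).round(4),w(p,304.5,269,z).round(4),w(p,288.5,254,z).round(4),w(p,321,254,z).round(4))
go(.5,.1,.2,1)
E
```

```text
mark 28 355 363
mark 34 355 362
mark 40 355 362
mark 46 354 362
mark 52 355 363
mark 58 355 363
mark 64 355 363
block 246 288 320
block 252 288 320
block 258 288 320
block 264 288 320
block 270 290 319
plate 83 300 305
plate 106 300 305
plate 129 300 306
plate 152 301 306
plate 175 301 306
plate 198 302 306
plate 221 302 307
mark 0.03 [0.7377 0.0832] [0.7171 0.0818]
mark 0.04 [0.7356 0.0843] [0.7157 0.0829]
block 0.08 [0.5973 0.12  ] [0.5732 0.1198] [0.5845 0.1312] [0.5848 0.1082]
block 0.082 [0.5979 0.12  ] [0.574  0.1197] [0.5852 0.1311] [0.5855 0.1082]
shift before turn [-0.481  0.06  -0.066] | after turn [-0.481  0.059 -0.066] rz total -0.001 tilt [ 2.e-04 -6.e-04 -1.e+00]
```

Call:
carry_out([
  {"x": -0.06,"y": -0.028,"z": 0,"rx": 0,"ry": 0,"rz": 0,"fingers": 50},
  {"x": 0,"y": 0,"z": 0.2,"rx": 0,"ry": 0,"rz": 0,"fingers": 50},
  {"x": 0,"y": 0,"z": 0.25,"rx": 0,"ry": 0,"rz": 0,"fingers": 50},
  {"x": 0,"y": 0,"z": 0.2,"rx": 0,"ry": 0,"rz": 0,"fingers": 50},
  {"x": 0,"y": 0,"z": 0,"rx": 0,"ry": 0,"rz": 0,"fingers": 50},
], force=25)

```text
t: 21.8
tool_pos: [0.5792, 0.1178, 0.0525]
tool_rot: [0.001, 1.0, 0.007, -0.005]
force: [-1.4, -1.1, 0.7]
opening: 0.0501
grip_force: 0.0
```

Call:
carry_out([
  {"x": 0,"y": 0,"z": 0,"rx": 0,"ry": 0,"rz": 0,"fingers": 12},
  {"x": 0,"y": 0,"z": 0,"rx": 0,"ry": 0,"rz": 0,"fingers": 12},
  {"x": 0,"y": 0,"z": 0,"rx": 0,"ry": 0,"rz": 0,"fingers": 12},
  {"x": 0,"y": 0,"z": 0,"rx": 0,"ry": 0,"rz": 0,"fingers": 12},
], force=25)

```text
t: 22.3
tool_pos: [0.5853, 0.1193, 0.0592]
tool_rot: [-0.0, 1.0, 0.008, 0.002]
force: [0.5, -1.2, 6.3]
opening: 0.0235
grip_force: 29.2
```

Call:
carry_out([
  {"x": 0,"y": 0.03,"z": 0,"rx": 0,"ry": 0,"rz": 0,"fingers": 12},
  {"x": 0,"y": 0.04,"z": 0,"rx": 0,"ry": 0,"rz": 0,"fingers": 12},
  {"x": 0,"y": 0.04,"z": 0,"rx": 0,"ry": 0,"rz": 0,"fingers": 12},
  {"x": 0,"y": 0.04,"z": 0,"rx": 0,"ry": 0,"rz": 0,"fingers": 12},
  {"x": 0,"y": 0.04,"z": 0,"rx": 0,"ry": 0,"rz": 0,"fingers": 12},
  {"x": 0,"y": 0,"z": 0,"rx": 0,"ry": 0,"rz": 0,"fingers": 12},
  {"x": 0,"y": 0,"z": 0,"rx": 0,"ry": 0,"rz": 0,"fingers": 12},
])

```text
t: 23.18
tool_pos: [0.5863, 0.081, 0.0591]
tool_rot: [0.0, 1.0, 0.008, 0.002]
force: [1.3, -1.6, 6.5]
opening: 0.0233
grip_force: 29.2
```

Now release, rise and check.

Call:
carry_out([
  {"x": 0,"y": 0,"z": 0,"rx": 0,"ry": 0,"rz": 0,"fingers": 50},
  {"x": 0,"y": 0,"z": 0,"rx": 0,"ry": 0,"rz": 0,"fingers": 50},
  {"x": 0,"y": 0,"z": 0,"rx": 0,"ry": 0,"rz": 0,"fingers": 50},
  {"x": 0,"y": 0,"z": -0.15,"rx": 0,"ry": 0,"rz": 0,"fingers": 50},
  {"x": 0,"y": 0,"z": -0.25,"rx": 0,"ry": 0,"rz": 0,"fingers": 50},
  {"x": 0,"y": 0,"z": -0.25,"rx": 0,"ry": 0,"rz": 0,"fingers": 50},
  {"x": 0,"y": 0.1,"z": -0.1,"rx": 0,"ry": 0,"rz": 0,"fingers": 50},
  {"x": 0,"y": 0,"z": 0,"rx": 0,"ry": 0,"rz": 0,"fingers": 50},
])

```text
t: 24.18
tool_pos: [0.5854, 0.0599, 0.2083]
tool_rot: [0.0, 1.0, 0.007, 0.002]
force: [0.4, 0.5, -1.1]
opening: 0.05
grip_force: 0.0
```

Call:
carry_out([
  {"x": 0,"y": 0,"z": 0,"rx": 0,"ry": 0,"rz": 0,"fingers": 50},
  {"x": 0,"y": 0,"z": 0,"rx": 0,"ry": 0,"rz": 0,"fingers": 50},
])

```text
t: 24.42
tool_pos: [0.5829, 0.0613, 0.2041]
tool_rot: [0.0, 1.0, 0.008, -0.002]
force: [-0.2, -0.6, 0.3]
opening: 0.0497
grip_force: 0.0
```

```bash
python3 - <<'E'
from h import *
im,p=shot('w14')
a=rect(im,p,.04,.56,.75,-.22,.17,2000);cv2.imwrite('pics/r14.png',a)
hsv=cv2.cvtColor(im,cv2.COLOR_BGR2HSV)
blobs(im,p,.04,80)
E
```

```text
t 24.425 tcp [0.5829 0.0613 0.2041] yaw 0.9 zax [-4.6e-03 -1.0e-04 -1.0e+00] open 0.04974219353776946
[280, 8, 12, 153, 1225] mean [0.6878 0.0831] mid [0.6838 0.083 ] ang -179.1 ext [0.0074 0.1066]
[465, 79, 42, 91, 2093] mean [ 0.6539 -0.0734] mid [ 0.6589 -0.0741] ang 176.4 ext [0.0268 0.0681]
[562, 78, 54, 92, 2794] mean [ 0.662  -0.1528] mid [ 0.6606 -0.1528] ang -179.3 ext [0.0295 0.0678]
[358, 85, 53, 80, 2461] mean [0.6585 0.0063] mid [0.6579 0.0063] ang -179.3 ext [0.0409 0.0589]
[285, 172, 9, 33, 226] mean [0.6081 0.0812] mid [0.6077 0.0811] ang -176.7 ext [0.0058 0.0266]
[271, 209, 34, 35, 1122] mean [0.5752 0.0823] mid [0.5751 0.0822] ang 166.7 ext [0.0308 0.0353]
[604, 436, 21, 18, 231] mean [ 0.3423 -0.2575] mid [ 0.3423 -0.2573] ang -135.2 ext [0.0142 0.0252]
```

View pics/w14.png

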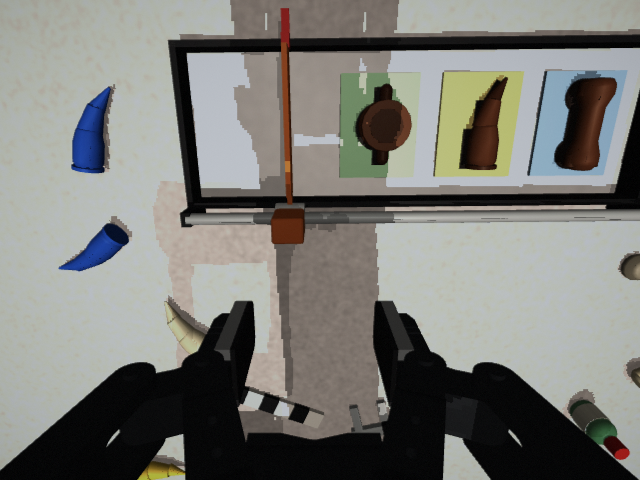

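The divider plate at column 286 runs straight into the red mark at (285,25). All three fossils lie on their pads and the plaster copies are untouched.

```bash
python3 -c "
from cell import arm
print(arm.finish_job())"
```

```text
the job is handed in; nothing more can be done
None
```

I packed the toe bone, claw and vertebra on their pads, slid the divider into line with the red mark, left the plaster copies where they lay, and handed the job in at about 24 s; no verdict came back, but my last picture shows everything in place.

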